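# Put the piled sharpening stones back in their trays and close the box

### The job

The three sharpening stones have been left piled up on the box lid. Take the pile apart: set each stone down gently, flat and fully home, in the wooden tray made for its length and width, then put the lid squarely on the middle stone's tray so that it closes over the stone. Leave the jar, the mallet and the chisel where they are.

Things in the scene. Friction and masses are not known exactly. Their poses are not given: they have to be found in the camera images.
- stone_long_mid (a point): the long narrow grey sharpening stone, a plain loose block 200 x 40 x 25 mm, about 0.44 kg; this point is its centre (12.5 mm above its underside); x along its length, y across its width, z up. It lies lowest of the three stones, on the grip bar of the lid.
- stone_mid_mid (a point): the middle grey sharpening stone, a plain loose block 150 x 50 x 25 mm, about 0.41 kg; this point is its centre (12.5 mm above its underside); x along its length, y across its width, z up. It lies on the long narrow stone.
- stone_short_mid (a point): the short broad grey sharpening stone, a plain loose block 100 x 60 x 25 mm, about 0.33 kg; this point is its centre (12.5 mm above its underside); x along its length, y across its width, z up. It lies on top of the pile.
- lid_grip (a point): loose wooden lid, 0.16 kg, right way up under the pile: a cap 176 x 76 x 22 mm (walls 5, hollow below 16 deep) with a grip bar 120 (x) x 36 (y) x 22 mm high on its top. Point: centre of the bar, 33 mm above the lower rim, 11 above the cap; x lengthwise, z up. Fits only the middle tray (same outline), either way round: shut, rim rests on rim and this point is 45 mm above the tray's recess floor.
- tray_long_in (a point): wooden tray of the long narrow stone, fixed to the bench, 226 x 66 mm outside, 20 high; recess 208 x 48 mm, 12 deep (4 mm play all round the stone); amid both long sides the rim is cut away over 64 mm down to the recess floor, for the fingers. Point: centre of the recess floor, 8 mm above the bench; x lengthwise, z up. It has no lid.
- tray_mid_in (a point): wooden tray of the middle stone, fixed to the bench, 176 x 76 mm outside, 20 high; recess 158 x 58 mm, 12 deep (4 mm play all round the stone); amid both long sides the rim is cut away over 64 mm down to the recess floor, for the fingers. Point: centre of the recess floor, 8 mm above the bench; x lengthwise, z up. The lid closes on it.
- tray_short_in (a point): wooden tray of the short broad stone, fixed to the bench, 126 x 86 mm outside, 20 high; recess 108 x 68 mm, 12 deep (4 mm play all round the stone); amid both long sides the rim is cut away over 64 mm down to the recess floor, for the fingers. Point: centre of the recess floor, 8 mm above the bench; x lengthwise, z up. It has no lid.
- oil_jar: bystander: an amber jar of honing oil, 60 mm across, 85 mm high, origin at the centre of its underside. Leave it alone.
- mallet: bystander: a wooden mallet lying down, about 260 mm long with a head 65 x 100 x 85 mm; origin on the bench under the handle, 80 mm from the middle of the head, x along the handle to the head. Leave it alone.
- chisel: bystander: a chisel lying flat, about 265 mm long, 20 mm thick; origin on the bench under the front end of its handle, x towards the edge. Leave it alone.
Things that resemble listed ones, but are neither listed nor needed, are in the scene too. Leave any purple or red look-alike of the part that bears stone_mid_mid alone. Leave any orange or yellow look-alike of the part that bears lid_grip alone.

How it is judged (in metres and radians):
At the end, for the whole second after the job is handed in: Each stone flat on the floor of its own tray (centre within 8 mm, height 4 mm); the lid rim on rim on the middle tray over its stone (centre within 9 mm, height 4 mm); all lined up within 0.12 rad, level within 0.06 rad, at rest (horizontal distance between stone_long_mid and tray_long_in below 0.008 m and z of stone_long_mid in the frame of tray_long_in between 0.0085 and 0.0165 m and angle between the x axis of stone_long_mid and the x axis of tray_long_in, either way round below 0.12 rad and angle between the z axis of stone_long_mid and the z axis of tray_long_in, either way round below 0.06 rad and horizontal distance between stone_mid_mid and tray_mid_in below 0.008 m and z of stone_mid_mid in the frame of tray_mid_in between 0.0085 and 0.0165 m and angle between the x axis of each of stone_mid_mid, lid_grip and the x axis of tray_mid_in, either way round below 0.12 rad and angle between the z axis of each of stone_mid_mid, lid_grip and the z axis of tray_mid_in, either way round below 0.06 rad and horizontal distance between stone_short_mid and tray_short_in below 0.008 m and z of stone_short_mid in the frame of tray_short_in between 0.0085 and 0.0165 m and angle between the x axis of stone_short_mid and the x axis of tray_short_in, either way round below 0.12 rad and angle between the z axis of stone_short_mid and the z axis of tray_short_in, either way round below 0.06 rad and horizontal distance between lid_grip and tray_mid_in below 0.009 m and z of lid_grip in the frame of tray_mid_in between 0.041 and 0.049 m and linear speed of each of stone_long, stone_mid, stone_short, lid below 0.02 m/s); the robot touches nothing.
It fails at once if the jar, mallet or chisel is pushed aside by more than 3 cm (distance of any of oil_jar, mallet, chisel from where it was at the start of the episode above 0.03 m).
It fails at once if the long narrow stone drops or is driven into its tray instead of being set down (distance between stone_long_mid and tray_long_in below 0.03 m and linear speed of stone_long above 0.6 m/s).
It fails at once if the middle stone drops or is driven into its tray instead of being set down (distance between stone_mid_mid and tray_mid_in below 0.03 m and linear speed of stone_mid above 0.6 m/s).
It fails at once if the short broad stone drops or is driven into its tray instead of being set down (distance between stone_short_mid and tray_short_in below 0.03 m and linear speed of stone_short above 0.6 m/s).
It also fails if it takes over 128 s, if anything falls off the work surface, if the arm or the gripper's body presses on something with over 40 N, if the wrist force passes 120 N, or if a joint passes its speed limit or range.

### The arm

A 7-joint arm with a two-finger parallel gripper is mounted at the origin on the work surface. World frame = base frame: x ahead of the robot, y to its left, z up, the work surface at z = 0. Lengths are in mm, angles in rad, forces in N, time in s.
With the tool pointing down it reaches from about 425 to 1025 mm from the base axis. Payload 9.4 kg.
Tool frame: the origin (TCP) lies at the very end of the fingers, on their centre line; the grasp point (between the pads) lies 19 mm behind it; z points along the fingers, y is the line along which they close (so a half turn about z gives the same grasp; the last joint's range is limited). The gripper opens to 85 mm and grips with 20 to 120 N. Pads are 22 mm wide; open, the fingers measure 114 mm over their backs; the gripper's body (76 mm by 85 mm) begins 54 mm behind the grasp point. The pads swing forward as they close: fully open they stand 13 mm farther back than shut.
Start: joints at [1.15, 0.599, -0.003, 1.599, 0.002, 0.943, -0.08], TCP at [244.364, -682.576, 231.275] pointing down, gripper open.
Joint ranges: [-2.57, 2.57], [-0.35, 1.97], [-1.29, 1.29], [0.11, 2.56], [-1.05, 4.19], [0.11, 1.86], [-2.63, 2.63]. Speed limits (rad/s): [2.22, 2.22, 3.01, 3.01, 3.14, 3.14, 3.14].

### API

Orientations are given as a unit quaternion [x, y, z, w].
In Python, from bench import ctrl gives the robot as it stands.
- The arm moves only by the tool drive_tool, never from a script. Its argument "increments" is one flat list of numbers, 5 for each row, row after row: the finger opening in m, from 0 to 0.0854, then the shift along the tool's x, y, z in m, then the turn about the tool's z in degrees. A call has exactly 10 rows; each row shifts and turns the commanded pose from where the row before left it, along the tool's axes as they then stand; what a row does not reach is not made up. A row lasts 1/8 s, in which the tool goes at most 62.5 mm and 10.7 degrees, less where a joint would pass 70% of its speed; a pose out of reach is approached as far as the arm can. A call with a gripper value outside its range is refused whole. The fingers move at their own pace and stop on an object; the grip force is fixed at half the most. Time passes only in rows, so rows that do not move let the fingers close, or fill a call up. It gives the time, the measured TCP pose, the force, the opening and the grip force at its end, in the units of the state.
- ctrl.get_obs(): the state, without advancing time (a new reading comes with each control period).
- ctrl.snapshot(name): name is "scene" or "top"; returns (picture, depth): 384x512x3 uint8, red, green, blue; 384x512 float32, mm along the optical axis (not along the pixel's ray), 0 where there is no reading.
- ctrl.camera_info(name): a dict with "K" (3x3 intrinsics, pixels), "rvec" (rotation vector, rad) and "tvec" (3), from world to camera coordinates, as OpenCV has them. Camera axes: x right, y down, z forward; pixel columns grow to the right and rows downward; lengths in mm; the calibration is good to about 2 mm. A picture is of the moment at which its call begins. camera_info takes no time and is no camera call.
- ctrl.finish_job(): hands the job in; it is judged then, once.
The state is a dict: "clock": time; "qpos": joint angles; "joint_vel": joint speeds; "joint_torque": joint torques, N m; "tcp_pos": TCP position; "ee_rot": TCP orientation; "ft_force": force on the tool from outside, world axes, zero at the start; "torque": the same for the moment, N m; "opening": finger opening in mm; "grasp_force": force on a finger pad.
Only numpy, scipy, OpenCV 4.12 (cv2) and the standard library are available. Lean on these libraries where they do the work, as an engineer would, in place of code of your own. Each camera call takes 0.05 s, during which the arm holds its last target. There are 200 camera calls.

## Working session

There is one attempt and no reset: what is moved stays moved. The work goes in short steps, Python scripts to look and compute and a tool call to move; the robot and the scene stay as the last step left them, time stands still between calls to the robot, and variables do not carry over. Pictures are saved under pics/ and viewed, at most 14 in all, crops included, and the job is handed in when it is done.

Besides the shell and the picture viewer there is one more tool, called after "Request:" as a command line: name --argument value ..., lists and objects as JSON in quotes. drive_tool: Moves the arm, as the interface text tells. Its arguments: {"type":"object","properties":{"increments":{"type":"array","items":{"type":"number"}}},"required":["increments"]}

```bash
ls; mkdir -p pics; python3 - <<'E'
from bench import ctrl
import cv2,numpy as np
for n in ("scene","top"):
    p,d=ctrl.snapshot(n); np.savez(f"pics/{n}0.npz",p=p,d=d)
    cv2.imwrite(f"pics/{n}0.png",cv2.resize(p[:,:,::-1],(800,600),interpolation=cv2.INTER_CUBIC))
    print(n,ctrl.camera_info(n))
o=ctrl.get_obs();print(o)
E
```

```text
pics
scene {'K': array([[347.34820628,   0.        , 252.78183242],
       [  0.        , 347.34820628, 189.94108438],
       [  0.        ,   0.        ,   1.        ]]), 'rvec': array([ 1.04289286,  2.51969656, -0.91588968]), 'tvec': array([ 454.81124953, -187.38827265, 1448.93798668])}
top {'K': array([[446.85100369,   0.        , 249.38026772],
       [  0.        , 446.85100369, 193.55939619],
       [  0.        ,   0.        ,   1.        ]]), 'rvec': array([ 2.15851987, -2.1380159 ,  0.17073724]), 'tvec': array([ -92.8600705 ,  539.85525472, 1383.70085117])}
{'clock': 0.1, 'qpos': array([ 1.15032247,  0.60004755, -0.00253432,  1.60006022,  0.00177862,
        0.94288401, -0.07982345]), 'joint_vel': array([ 0.00059621, -0.0028899 ,  0.00171983, -0.00157233,  0.00047406,
        0.0003892 , -0.00041139]), 'joint_torque': array([ 6.55080352e-03, -7.77978444e+01,  1.57007676e+00, -2.58623600e+01,
        1.25661754e-02,  5.44537063e-03,  4.85615601e-05]), 'tcp_pos': array([ 244.20152265, -682.18658453,  230.49798195]), 'ee_rot': array([ 9.85262253e-01,  1.71049131e-01, -1.77257754e-04, -6.75582410e-04]), 'ft_force': array([-0.18218856,  0.56509496, -0.52389865]), 'torque': array([-0.01975644,  0.07509403, -0.03445772]), 'grasp_force': 0.0, 'opening': 85.4905070148129}
```

View pics/scene0.png

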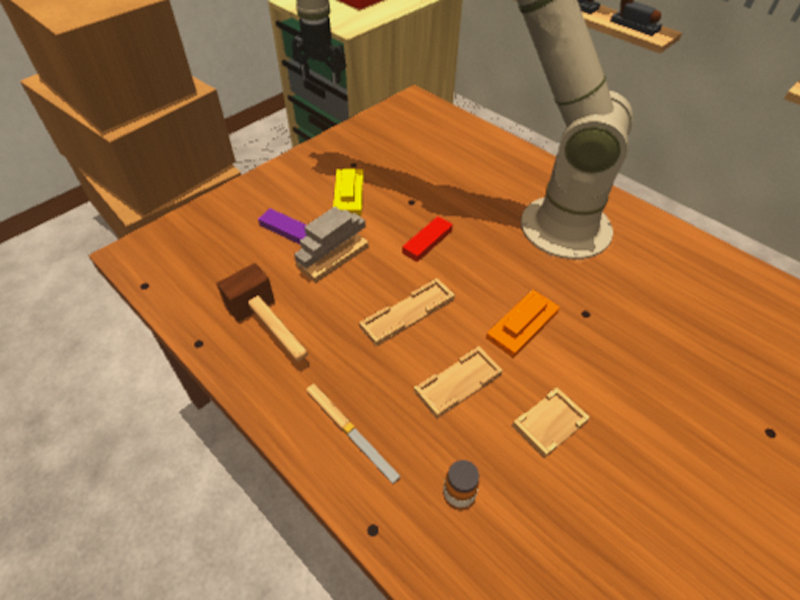

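View pics/top0.png

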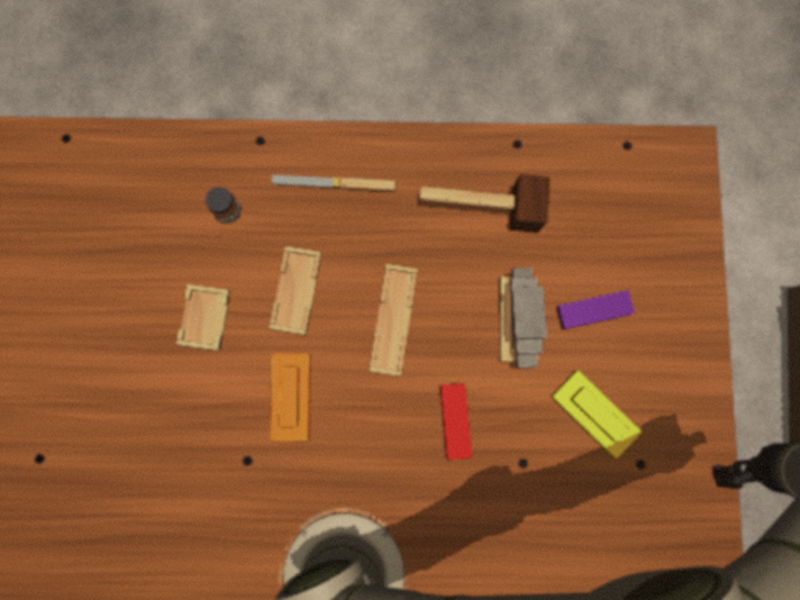

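The scene view shows the grey pile at (335,235) on its wooden lid, and the top view shows it at (527,318). Things that could be mistaken for the targets, in top-view pixels:
- **Stones:** purple block (595,310) and red block (457,422).
- **Lids:** orange lid (290,397) and yellow lid (597,412).
- **Trays:** long (393,320), middle (295,290), short (203,317).

I'm choosing the grey stones, the wooden lid beneath them, and these wooden trays.

```bash
cat > h.py <<'E'
import cv2,numpy as np
from bench import ctrl
def cloud(n,p,d):
    c=ctrl.camera_info(n);K=c["K"];R=cv2.Rodrigues(c["rvec"])[0]
    v,u=np.mgrid[:d.shape[0],:d.shape[1]]
    P=np.stack([(u-K[0,2])/K[0,0]*d,(v-K[1,2])/K[1,1]*d,d],-1)-c["tvec"].reshape(3)
    W=P@R; W[d<=0]=np.nan
    return W
def rect(pts):
    (c,s,a)=cv2.minAreaRect(pts.astype(np.float32))
    if s[0]<s[1]: s=s[::-1];a+=90
    return np.round(c,1),np.round(s,1),round((a+90)%180-90,1)
def hsv(p): return cv2.cvtColor(np.ascontiguousarray(p),cv2.COLOR_RGB2HSV)
E
python3 - <<'E'
from h import *
for n in("scene","top"):
    z=np.load(f"pics/{n}0.npz");p,d=z["p"],z["d"];W=cloud(n,p,d);H=hsv(p)
    f=1.5625
    for name,(x,y) in dict(long=(393,320),mid=(295,290),short=(203,317),pile=(527,318)).items():
        if n=="scene": x,y=dict(long=(407,310),mid=(458,380),short=(551,421),pile=(333,240))[name]
        x,y=x/f,y/f
        v,u=np.mgrid[:384,:512]; near=np.hypot(u-x,v-y)<(46 if name!="short" else 34)
        c=W[int(y),int(x)]
        if name!="pile":
            m=near&(H[...,0]>13)&(H[...,0]<28)&(H[...,2]>120)&(W[...,2]<35)&(W[...,2]>-5)&(H[...,1]<140)
            k,l=cv2.connectedComponents(m.astype(np.uint8)); cnt=np.bincount(l.ravel());cnt[0]=0;m=l==cnt.argmax()
            zz=W[m][:,2]
            print(n,name,m.sum(),"z pct",np.round(np.percentile(zz,[5,25,50,75,95]),1),"centre",np.round(c,1))
            if n=="top":print("  all",rect(W[m][:,:2]))
            mm=m&(W[...,2]>14); print("  rim",mm.sum(),rect(W[mm][:,:2]), "floor z",np.round(np.median(zz[zz<13]),1),"rim z",np.round(np.median(zz[zz>15]),1))
        else:
            m=near&(H[...,1]<60)&(W[...,2]>40)
            print(n,"pile hist",np.histogram(W[m][:,2],bins=np.arange(20,135,5)))
            # flat regions by depth plane
            for lo,hi in((107,130),(84,104),(58,80)):
                mm=m&(W[...,2]>lo)&(W[...,2]<hi); 
                if mm.sum()>8: print("  ",lo,mm.sum(),np.round(np.median(W[mm][:,2]),1),rect(W[mm][:,:2]))
            ml=near&(H[...,0]>10)&(H[...,0]<28)&(W[...,2]>12)&(W[...,2]<35)
            if ml.sum()>5: print("  lid",ml.sum(),np.median(W[ml][:,2]),rect(W[ml][:,:2]))
            x,y=int(x),int(y);cv2.imwrite(f"pics/crop_{n}.png",cv2.resize(p[y-45:y+45,x-50:x+50,::-1],(600,540),interpolation=cv2.INTER_CUBIC))
a,b=[cv2.imread(f"pics/crop_{n}.png") for n in("scene","top")]
cv2.imwrite("pics/crop.png",cv2.resize(np.hstack([a,b]),(800,360)))
E
```

```text
scene long 9 z pct [16.4 18.8 20.9 21.3 22.5] centre [509.7 -96.9  10.2]
  rim 9 (array([404.7, -77. ]), array([18.7,  6.5]), 65.1) floor z nan rim z 20.9
scene mid 62 z pct [ 7.5  8.6 18.9 22.  23.6] centre [567.2 109.5   8.4]
  rim 37 (array([651.4,  96.1]), array([71.3,  8.8]), 80.5) floor z 8.1 rim z 21.8
scene short 96 z pct [ 7.3 18.  20.4 21.6 23.8] centre [509.4 299.5   9.6]
  rim 80 (array([558.6, 294.6]), array([82.2, 28. ]), 82.9) floor z 8.9 rim z 20.8
scene pile hist (array([0, 0, 0, 0, 0, 0, 0, 0, 0, 0, 0, 0, 0, 0, 1, 1, 0, 0, 0, 1, 0, 0]), array([ 20,  25,  30,  35,  40,  45,  50,  55,  60,  65,  70,  75,  80,
        85,  90,  95, 100, 105, 110, 115, 120, 125, 130]))
  lid 455 23.12572181173047 (array([ 416.3, -418.1]), array([419.6, 155.2]), 33.3)
top long 1408 z pct [ 1.7  4.9  7.8 13.1 21.2] centre [511.5 -93.6   7.3]
  all (array([512.1, -94.3]), array([230.9,  66.9]), -8.2)
  rim 317 (array([510.4, -94.6]), array([226.1,  65.1]), -8.5) floor z 6.4 rim z 19.2
top mid 1256 z pct [ 1.4  5.   7.7 12.4 20.8] centre [572.4 113.2   4.8]
  all (array([572.1, 109.5]), arr
[... 200 characters left out ...]
[512.5, 301.7]), array([129.6,  95.2]), -7.8)
  rim 221 (array([511.2, 298.2]), array([125.6,  86.8]), -7.8) floor z 6.2 rim z 18.6
top pile hist (array([  0,   0,   0,   0,   0,   0,   0,   2,  22,  89,  28,   2,   2,
        37, 131,  46,   2,   7,  84, 377, 124,   1]), array([ 20,  25,  30,  35,  40,  45,  50,  55,  60,  65,  70,  75,  80,
        85,  90,  95, 100, 105, 110, 115, 120, 125, 130]))
   107 591 117.9 (array([ 514. , -353.4]), array([100.5,  56.3]), 3.4)
   84 216 92.6 (array([ 511.4, -355. ]), array([149.4,  45.3]), 3.0)
   58 142 67.6 (array([ 509.3, -356.7]), array([192.6,  34.7]), 1.3)
  lid 398 20.765699912192794 (array([ 514. , -353.1]), array([177.6,  75.4]), 1.3)
  return _methods._mean(a, axis=axis, dtype=dtype,
  ret = ret.dtype.type(ret / rcount)
```

View pics/crop.png

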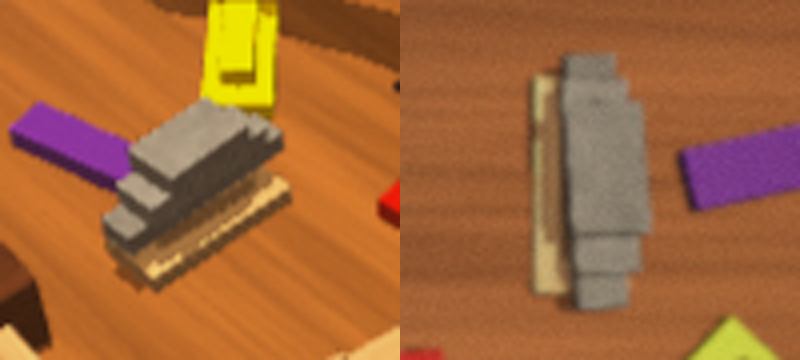

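The crop confirms the choice: the grey stones lie stepwise, with the short one on top, over the wooden lid. The purple block and the yellow lid stand apart. Next I'll refine the trays with a two-view silhouette fit and work out the first reach.

```bash
cat >> h.py <<'E'
from scipy.optimize import minimize
from scipy.spatial.transform import Rotation as Ro
def proj(n,P):
    c=ctrl.camera_info(n); return cv2.projectPoints(np.asarray(P,float),c["rvec"],c["tvec"],c["K"],None)[0][:,0]
def box(x,y,a,L,Wd,z0,z1):
    a=np.radians(a);ux=np.array([np.cos(a),np.sin(a)]);uy=np.array([-ux[1],ux[0]])
    return np.array([[*(np.array([x,y])+i*L/2*ux+j*Wd/2*uy),z] for z in(z0,z1) for i in(-1,1) for j in(-1,1)])
def sil(n,pts,S=4):
    m=np.zeros((384*S,512*S),np.uint8);h=cv2.convexHull(((proj(n,pts)+.5)*S-.5).astype(np.float32))
    cv2.fillConvexPoly(m,np.round(h*16).astype(np.int32),1,shift=4); return m
def fit(views,x0,L,Wd,z0,z1,feat,S=4,g=8):
    F={n:cv2.resize(feat(p).astype(np.float32),None,fx=S,fy=S,interpolation=cv2.INTER_LINEAR) for n,p in views.items()}
    def cost(q):
        s=0
        for n in F:
            m=sil(n,box(*q,L,Wd,z0,z1),S);i=sil(n,box(*q,L-g,Wd-g,z0,z1),S)
            o=sil(n,box(*q,L+g,Wd+g,z0,z1),S)
            s-=F[n][m>0].sum()/m.sum()*1.0-F[n][(o>0)&(m==0)].mean()+0.0*i.sum()
        return s
    sim=np.array(x0)+np.array([[0,0,0],[5,0,0],[0,5,0],[0,0,3]])
    r=minimize(cost,x0,method="Nelder-Mead",options=dict(initial_simplex=sim,xatol=.05,fatol=1e-4,maxiter=150))
    return np.round(r.x,2),round(r.fun,2)
def ang(o=None):
    o=o or ctrl.get_obs(); t=Ro.from_quat(o["ee_rot"]).apply([1,0,0]); return np.degrees(np.arctan2(t[1],t[0]))
def go(x,y,z,a):
    "turn first (deg), then shift in the turned tool frame (mm)"
    o=ctrl.get_obs(); t=ang(o)-a; t=(t+90)%180-90
    f=np.radians(ang(o)-t); d=np.array([x,y,z])-o["tcp_pos"]
    print("clk %.2f"%o["clock"],"tcp",np.round(o["tcp_pos"],1),"ang %.1f"%ang(o),"F",np.round(o["ft_force"],1),"open %.1f"%o["opening"],"-> turn %.1f"%t,"shift",np.round([d@[np.cos(f),np.sin(f),0],d@[np.sin(f),-np.cos(f),0],-d[2]],1))
E
python3 - <<'E'
from h import *
V={n:np.load(f"pics/{n}0.npz")["p"] for n in("scene","top")}
def feat(p):
    return -hsv(p)[...,1]/255.
for nm,x0,L,Wd in(("long",(512,-94.5,-8.3),226,66),("mid",(571,109.7,-9),176,76),("short",(512,299,-7.8),126,86)):
    for vs in(("top",),("scene",),("top","scene")): print(nm,vs,fit({k:V[k] for k in vs},x0,L,Wd,0,20,feat))
go(514,-353.4,180,3)
for n in V:
  c=ctrl.camera_info(n);print(n,-cv2.Rodrigues(c["rvec"])[0].T@c["tvec"])
# two-view check of the short stone height from its top corners in the scene view
z=np.load("pics/scene0.npz");W=cloud("scene",z["p"],z["d"])
for s in range(3): print(np.round(proj("scene",[[514,-353.4,119]]),0))
m=(abs(W[...,0]-514)<52)&(abs(W[...,1]+353)<35)&(W[...,2]>108)
print("scene top",m.sum(),np.median(W[m][:,2]),rect(W[m][:,:2]))
E
```

```text
long ('top',) (array([510.28, -94.99,  -8.53]), np.float64(-0.13))
long ('scene',) (array([508.34, -93.96,  -8.58]), np.float64(-0.16))
long ('top', 'scene') (array([509.34, -94.65,  -8.4 ]), np.float64(-0.29))
mid ('top',) (array([569.77, 109.88,  -9.59]), np.float64(-0.14))
mid ('scene',) (array([568.13, 111.06,  -9.23]), np.float64(-0.17))
mid ('top', 'scene') (array([568.78, 110.51,  -9.31]), np.float64(-0.31))
short ('top',) (array([510.89, 298.69,  -7.06]), np.float64(-0.15))
short ('scene',) (array([508.95, 300.35,  -7.48]), np.float64(-0.18))
short ('top', 'scene') (array([510.16, 299.58,  -7.2 ]), np.float64(-0.32))
clk 0.10 tcp [ 244.2 -682.2  230.5] ang 19.7 F [-0.2  0.6 -0.5] open 85.5 -> turn 16.7 shift [ 286.6 -314.2   50.5]
scene [1083.71873419  436.45961713  988.15263724]
top [ 329.0185778   -75.18597306 1449.40973475]
[[210. 142.]]
[[210. 142.]]
[[210. 142.]]
scene top 365 119.99957244215109 (array([ 514.4, -355.6]), array([102.2,  62.7]), 2.4)
```

Request:
drive_tool --increments '[0.085,0,0,0,8.35,0.085,0,0,0,8.35,0.085,0.036,-0.039,0.006,0,0.085,0.036,-0.039,0.006,0,0.085,0.036,-0.039,0.006,0,0.085,0.036,-0.039,0.006,0,0.085,0.036,-0.039,0.006,0,0.085,0.036,-0.039,0.006,0,0.085,0.036,-0.039,0.006,0,0.085,0.036,-0.039,0.006,0]'

```text
clock: 1.35
tcp_pos: [516.5, -354.5, 182.8]
ee_rot: [1.0, 0.026, -0.0, -0.0]
ft_force: [0.4, 0.4, 0.3]
opening: 84.9
grasp_force: 0.0
```

```bash
python3 - <<'E'
from h import *
go(514,-354.4,92,3)
E
```

```text
clk 1.35 tcp [ 516.5 -354.5  182.8] ang 3.0 F [0.4 0.4 0.3] open 84.9 -> turn -0.0 shift [-2.5 -0.2 90.8]
```

Request:
drive_tool --increments '[0.085,-0.002,0,0.023,0,0.085,0,0,0.023,0,0.085,0,0,0.023,0,0.085,0,0,0.014,0,0.085,0,0,0.008,0,0.085,0,0,0,0,0.05,0,0,0,0,0.05,0,0,0,0,0.05,0,0,0,0,0.05,0,0,0,0]'

```text
clock: 2.6
tcp_pos: [514.1, -356.2, 93.4]
ee_rot: [1.0, 0.026, 0.001, 0.0]
ft_force: [-0.6, 0.9, 5.9]
opening: 58.8
grasp_force: 65.7
```

Request:
drive_tool --increments '[0.05,0,0,0,0,0.05,0,0,-0.004,0,0.05,0,0,-0.01,0,0.05,0,0,-0.02,0,0.05,0,0,-0.025,0,0.05,0,0,-0.025,0,0.05,0,0,-0.01,0,0.05,0,0,0,0,0.05,0,0,0,0,0.05,0,0,0,0]'

```text
clock: 3.85
tcp_pos: [513.3, -355.7, 185.3]
ee_rot: [1.0, 0.026, -0.001, -0.0]
ft_force: [0.6, -0.3, -3.9]
opening: 58.6
grasp_force: 65.2
```

```bash
cat > look.py <<'E'
import sys
from h import *
tag=sys.argv[1]
for n in("scene","top"):
    p,d=ctrl.snapshot(n);np.savez(f"pics/{n}{tag}.npz",p=p,d=d)
E
python3 look.py 1; python3 - <<'E'
from h import *
from h import ctrl
go(510.2,299.6,150,-7.2)
for n in("scene","top"):
    z=np.load(f"pics/{n}1.npz");W=cloud(n,z["p"],z["d"]);g=hsv(z["p"])[...,1]<110
    for nm,lo,hi in(("mid",85,103),("long",58,80),("lid",15,30)):
        m=(abs(W[...,0]-514)<110)&(abs(W[...,1]+354)<(31 if nm!="lid" else 45))&(W[...,2]>lo)&(W[...,2]<hi)
        print(n,nm,m.sum(),np.round(np.median(W[m][:,2]),1),rect(W[m][:,:2]) if m.sum()>5 else "")
    x,y=proj(n,[[514,-354,100]])[0].astype(int);cv2.imwrite(f"pics/l_{n}.png",cv2.resize(z["p"][y-60:y+50,x-55:x+55,::-1],(400,400),interpolation=cv2.INTER_CUBIC))
cv2.imwrite("pics/l1.png",np.hstack([cv2.imread(f"pics/l_{n}.png") for n in("scene","top")]))
E
```

```text
clk 3.95 tcp [ 513.4 -355.9  185.5] ang 3.0 F [ 0.   0.7 -3.9] open 58.7 -> turn 10.2 shift [ -85.3 -649.9   35.5]
scene mid 436 95.1 (array([ 512.5, -356.1]), array([151.5,  54.1]), 3.3)
scene long 203 70.5 (array([ 511.6, -352. ]), array([202.2,  47.2]), 1.0)
scene lid 316 22.9 (array([ 513.1, -351. ]), array([177.7,  74. ]), -1.4)
top mid 195 92.9 (array([ 514.7, -340.7]), array([156.3,  47. ]), -9.5)
top long 109 68.9 (array([ 525.2, -338.2]), array([183.7,  42.1]), -11.1)
top lid 363 20.8 (array([ 514.6, -331.3]), array([173. ,  29.3]), -0.7)
```

View pics/l1.png

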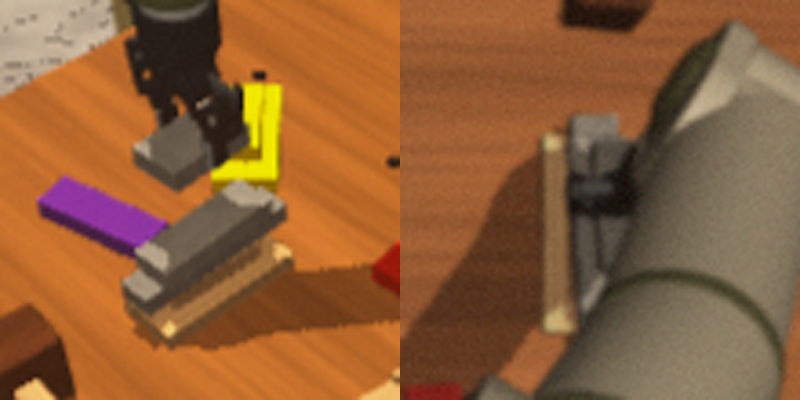

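The scene crop shows the short stone held level in the fingers at (185,150). The middle stone at (215,220) and the long stone are undisturbed.

Request:
drive_tool --increments '[0.05,0,0,0,5.1,0.05,0,0,0,5.1,0.05,-0.005,-0.035,0,0,0.05,-0.007,-0.05,0,0,0.05,-0.007,-0.05,0,0,0.05,-0.007,-0.055,0,0,0.05,-0.007,-0.055,0,0,0.05,-0.007,-0.055,0,0,0.05,-0.007,-0.055,0,0,0.05,-0.007,-0.055,0,0]'

```text
clock: 5.2
tcp_pos: [511.5, 59.3, 186.2]
ee_rot: [0.998, -0.063, 0.0, -0.0]
ft_force: [1.4, 0.2, -3.1]
opening: 58.9
grasp_force: 65.4
```

Request:
drive_tool --increments '[0.05,-0.007,-0.055,0,0,0.05,-0.007,-0.055,0,0,0.05,-0.007,-0.055,0,0,0.05,-0.005,-0.045,0.01,0,0.05,-0.003,-0.02,0.02,0,0.05,-0.001,-0.01,0.02,0,0.05,0,0,0.02,0,0.05,0,0,0.01,0,0.05,0,0,0,0,0.05,0,0,0,0]'

```text
clock: 6.45
tcp_pos: [512.3, 298.9, 106.7]
ee_rot: [0.998, -0.063, 0.0, -0.0]
ft_force: [-0.4, 0.2, -2.2]
opening: 58.6
grasp_force: 65.3
```

```bash
python3 look.py 2; python3 - <<'E'
from h import *
go(510.2,299.6,45,-7.2)
for n in("scene","top"):
    z=np.load(f"pics/{n}2.npz")
    x,y=proj(n,[[510,300,60]])[0].astype(int);cv2.imwrite(f"pics/l_{n}.png",cv2.resize(z["p"][y-50:y+50,x-50:x+50,::-1],(400,400),interpolation=cv2.INTER_CUBIC))
    W=cloud(n,z["p"],z["d"]);m=(hsv(z["p"])[...,1]<90)&(abs(W[...,0]-510)<65)&(abs(W[...,1]-300)<36)&(W[...,2]>90)&(W[...,2]<140)
    print(n,m.sum(),np.round(np.median(W[m],0),1),rect(W[m][:,:2]))
cv2.imwrite("pics/l2.png",np.hstack([cv2.imread(f"pics/l_{n}.png") for n in("scene","top")]))
E
```

```text
clk 6.55 tcp [512.3 299.3 107. ] ang -7.2 F [ 0.5  0.  -3. ] open 59.4 -> turn -0.0 shift [-2.1 -0.1 62. ]
scene 462 [531.4 297.1 133. ] (array([516.1, 300.8]), array([98.3, 66.1]), -9.7)
top 320 [487.3 287.5 130.8] (array([513.2, 295.5]), array([98.7, 58.5]), -7.9)
```

View pics/l2.png

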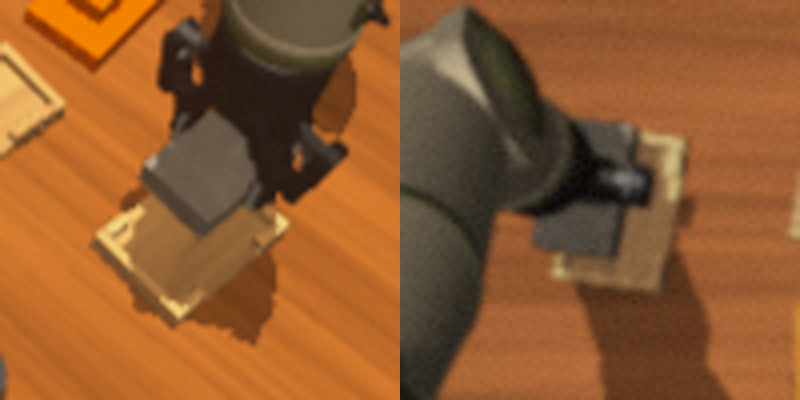

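The stone is held level over the short tray, at scene-crop (205,170) above the tray at (190,250). It sits about 2 mm forward of the TCP, so I'll shift back 3 mm and lower it in steps.

Request:
drive_tool --increments '[0.05,-0.003,0,0.02,0,0.05,0,0,0.02,0,0.05,0,0,0.02,0,0.05,0,0,0.013,0,0.05,0,0,0.006,0,0.05,0,0,0.004,0,0.05,0,0,0.003,0,0.05,0,0,0.003,0,0.05,0,0,0.001,0,0.05,0,0,0,0]'

```text
clock: 7.8
tcp_pos: [508.8, 299.8, 16.3]
ee_rot: [0.998, -0.063, 0.0, -0.0]
ft_force: [-0.6, 0.5, -3.5]
opening: 59.0
grasp_force: 65.5
```

Request:
drive_tool --increments '[0.05,0,0,0.002,0,0.05,0,0,0.002,0,0.05,0,0,0.001,0,0.05,0,0,0.001,0,0.05,0,0,0,0,0.05,0,0,0.001,0,0.05,0,0,0,0,0.05,0,0,0.001,0,0.05,0,0,0,0,0.05,0,0,0,0]'

```text
clock: 9.05
tcp_pos: [508.8, 299.8, 8.2]
ee_rot: [0.998, -0.063, -0.0, -0.0]
ft_force: [0.6, 0.8, -3.4]
opening: 58.8
grasp_force: 65.5
```

Request:
drive_tool --increments '[0.05,0,0,0.001,0,0.05,0,0,0,0,0.05,0,0,0.001,0,0.05,0,0,0,0,0.05,0,0,0,0,0.05,0,0,0,0,0.05,0,0,0,0,0.05,0,0,0,0,0.05,0,0,0,0,0.05,0,0,0,0]'

```text
clock: 10.3
tcp_pos: [508.9, 299.8, 7.3]
ee_rot: [0.998, -0.063, 0.0, -0.0]
ft_force: [-1.4, -0.5, 11.3]
opening: 59.0
grasp_force: 67.2
```

Request:
drive_tool --increments '[0.07,0,0,0,0,0.07,0,0,0,0,0.07,0,0,0,0,0.07,0,0,-0.01,0,0.07,0,0,-0.03,0,0.08,0,0,-0.05,0,0.085,0,0,-0.05,0,0.085,0,0.03,-0.03,0,0.085,0,0.05,0,0,0.085,0,0.055,0,0]'

```text
clock: 11.55
tcp_pos: [491.8, 165.0, 177.4]
ee_rot: [0.998, -0.062, 0.001, -0.001]
ft_force: [0.6, 0.1, -0.9]
opening: 84.9
grasp_force: 0.0
```

```bash
python3 - <<'E'
from h import *
go(512.7,-355.8,150,2.8)
E
```

```text
clk 11.55 tcp [491.8 165.  177.4] ang -7.1 F [ 0.6  0.1 -0.9] open 84.9 -> turn -9.9 shift [ -4.6 521.2  27.4]
```

Request:
drive_tool --increments '[0.085,0,0,0,-5,0.085,0,0,0,-5,0.085,0,0.04,0,0,0.085,0,0.055,0,0,0.085,0,0.055,0,0,0.085,0,0.055,0,0,0.085,0,0.055,0,0,0.085,0,0.03,0,0,0.085,0,0.01,0,0,0.085,0,0,0,0]'

```text
clock: 12.8
tcp_pos: [506.5, -133.6, 176.5]
ee_rot: [1.0, 0.024, 0.0, -0.0]
ft_force: [-0.4, 0.7, 0.8]
opening: 85.3
grasp_force: 0.0
```

```bash
python3 look.py 3; python3 - <<'E'
from h import *
V={n:np.load(f"pics/{n}3.npz") for n in("scene","top")}
for n,z in V.items():
    W=cloud(n,z["p"],z["d"])
    for nm,c,r,lo,hi in(("short",(510,300),(52,34),27,45),("mid",(513,-355),(80,33),84,104),("long",(512,-355),(106,30),58,80),("lid",(513,-352),(95,45),15,30)):
        m=(abs(W[...,0]-c[0])<r[0]+5)&(abs(W[...,1]-c[1])<r[1])&(W[...,2]>lo)&(W[...,2]<hi)
        print(n,nm,m.sum(),np.round(np.median(W[m][:,2]),1),rect(W[m][:,:2]))
# dark grey fit of the short stone
sf=lambda p:-hsv(p)[...,1]/255.
print(fit({n:V[n]["p"] for n in V},(510,299.6,-7),100,60,20,33,sf))
go(513,-355.5,68,2.8)
a=[]
for n in V:
    x,y=proj(n,[[510,300,20]])[0].astype(int);a.append(cv2.resize(V[n]["p"][y-35:y+35,x-35:x+35,::-1],(400,400),interpolation=cv2.INTER_CUBIC))
cv2.imwrite("pics/l3.png",np.hstack(a))
E
```

```text
scene short 602 33.5 (array([509. , 298.7]), array([101.6,  60.9]), -6.0)
scene mid 440 95.0 (array([ 512. , -356.9]), array([155.2,  54.6]), 2.5)
scene long 210 70.0 (array([ 511.7, -352.7]), array([203.1,  50.6]), 0.2)
scene lid 321 22.6 (array([ 516.5, -339.3]), array([182.8,  69.8]), -9.8)
top short 537 31.7 (array([510.2, 297.5]), array([100.1,  61. ]), -7.2)
top mid 808 92.7 (array([ 512.3, -356.6]), array([150.5,  51.2]), 3.4)
top long 230 68.6 (array([ 512.4, -353.4]), array([199.9,  47.4]), 2.1)
top lid 371 21.3 (array([ 513.1, -353.4]), array([176.5,  75. ]), 1.3)
(array([508.67, 299.01,  -7.71]), np.float64(-0.45))
clk 12.90 tcp [ 506.6 -132.3  176.3] ang 2.9 F [0.6 0.  0.4] open 85.1 -> turn 0.1 shift [ -4.5 223.3 108.3]
```

View pics/l3.png

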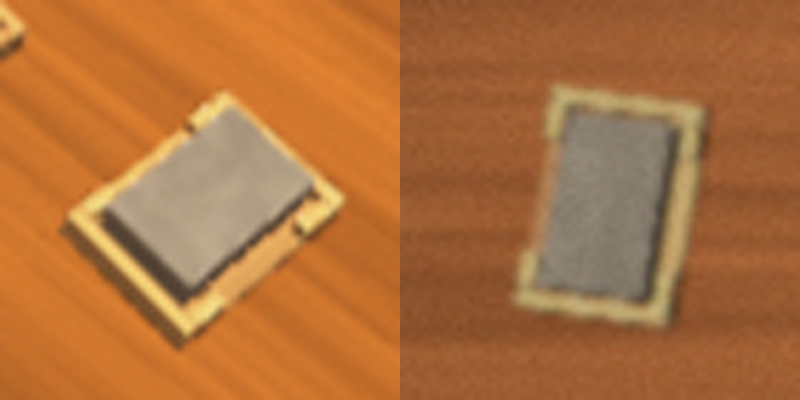

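The short stone sits flat and centred in its tray, at scene-crop (210,200) and top-crop (605,205). Next is the middle stone, at (512,-356.7) and 3°.

Request:
drive_tool --increments '[0.085,0,0.035,0,0,0.085,-0.001,0.055,0,0,0.085,-0.001,0.055,0,0,0.085,-0.002,0.05,0,0,0.085,-0.001,0.0295,0,0,0.085,0,0,0.02,0,0.085,0,0,0.02,0,0.085,0,0,0,0,0.085,0,0,0,0,0.085,0,0,0,0]'

```text
clock: 14.15
tcp_pos: [513.2, -358.1, 137.2]
ee_rot: [1.0, 0.025, 0.001, 0.0]
ft_force: [-0.5, -0.1, 0.5]
opening: 85.1
grasp_force: 0.0
```

```bash
python3 - <<'E'
from h import *
go(512.2,-356.7,70,3)
E
```

```text
clk 14.15 tcp [ 513.2 -358.1  137.2] ang 2.8 F [-0.5 -0.1  0.5] open 85.1 -> turn -0.2 shift [-0.9 -1.4 67.2]
```

Request:
drive_tool --increments '[0.07,-0.001,-0.001,0.02,0,0.07,0,0,0.02,0,0.07,0,0,0.015,0,0.07,0,0,0.008,0,0.07,0,0,0.004,0,0.07,0,0,0,0,0.04,0,0,0,0,0.04,0,0,0,0,0.04,0,0,0,0,0.04,0,0,0,0]'

```text
clock: 15.4
tcp_pos: [511.8, -357.5, 70.1]
ee_rot: [1.0, 0.024, 0.0, 0.0]
ft_force: [-2.3, 1.9, 6.2]
opening: 48.9
grasp_force: 63.6
```

Request:
drive_tool --increments '[0.04,0,0,0,0,0.04,0,0,-0.003,0,0.04,0,0,-0.005,0,0.04,0,0,-0.02,0,0.04,0,0,-0.025,0,0.04,0,0,-0.03,0,0.04,0,0,-0.02,0,0.04,0,0,0,0,0.04,0,0,0,0,0.04,0,0,0,0]'

```text
clock: 16.65
tcp_pos: [511.0, -357.0, 171.1]
ee_rot: [1.0, 0.024, -0.001, -0.0]
ft_force: [-0.7, -0.3, -3.3]
opening: 48.9
grasp_force: 63.0
```

```bash
python3 - <<'E'
from h import *
go(568.8,110.5,150,-9.3)
E
```

```text
clk 16.65 tcp [ 511.  -357.   171.1] ang 2.8 F [-0.7 -0.3 -3.3] open 48.9 -> turn 12.1 shift [ -18.5 -470.7   21.1]
```

Request:
drive_tool --increments '[0.04,0,0,0,6.05,0.04,0,0,0,6.05,0.04,-0.002,-0.04,0,0,0.04,-0.002,-0.055,0,0,0.04,-0.002,-0.055,0,0,0.04,-0.002,-0.055,0,0,0.04,-0.002,-0.055,0,0,0.04,-0.002,-0.055,0,0,0.04,-0.002,-0.055,0,0,0.04,-0.002,-0.055,0,0]'

```text
clock: 17.9
tcp_pos: [564.2, 66.4, 171.6]
ee_rot: [0.997, -0.081, -0.0, 0.0]
ft_force: [0.6, -0.4, -3.9]
opening: 49.3
grasp_force: 63.0
```

Request:
drive_tool --increments '[0.04,-0.002,-0.03,0,0,0.04,0,-0.0157,0,0,0.04,0,0,0.02,0,0.04,0,0,0.025,0,0.04,0,0,0.02,0,0.04,0,0,0.01,0,0.04,0,0,0,0,0.04,0,0,0,0,0.04,0,0,0,0,0.04,0,0,0,0]'

```text
clock: 19.15
tcp_pos: [570.0, 110.1, 97.8]
ee_rot: [0.997, -0.081, 0.0, -0.0]
ft_force: [0.2, 0.1, -3.6]
opening: 48.8
grasp_force: 63.0
```

```bash
python3 look.py 4; python3 - <<'E'
from h import *
go(568.8,110.5,15,-9.3)
o=ctrl.get_obs();t=o["tcp_pos"]
for n in("scene","top"):
    z=np.load(f"pics/{n}4.npz");W=cloud(n,z["p"],z["d"])
    a=np.radians(-9.3);D=W-[568.8,110.5,0];u=D@[np.cos(a),np.sin(a),0];v=D@[-np.sin(a),np.cos(a),0]
    m=(abs(u)<90)&(abs(v)<24)&(abs(W[...,2]-t[2]-25)<6)&(hsv(z["p"])[...,1]<100)
    print(n,m.sum(),np.round(np.median(W[m][:,2]),1),"u range",np.round(np.percentile(u[m],[0.5,99.5]),1),rect(W[m][:,:2]))
E
```

```text
clk 19.25 tcp [569.9 110.1  97.6] ang -9.3 F [ 0.   0.6 -3.5] open 48.9 -> turn 0.0 shift [-1.1 -0.2 82.6]
scene 421 122.4 u range [-68.3  77.2] (array([572.7, 109.8]), array([147.2,  47.5]), -9.3)
top 251 120.3 u range [-72.   73.9] (array([569.4, 104.1]), array([147.8,  35.1]), -9.5)
```

Request:
drive_tool --increments '[0.04,-0.0025,0,0.02,0,0.04,0,0,0.02,0,0.04,0,0,0.02,0,0.04,0,0,0.008,0,0.04,0,0,0.005,0,0.04,0,0,0.003,0,0.04,0,0,0.003,0,0.04,0,0,0.001,0,0.04,0,0,0,0,0.04,0,0,0,0]'

```text
clock: 20.5
tcp_pos: [567.4, 110.5, 17.4]
ee_rot: [0.997, -0.081, 0.0, -0.0]
ft_force: [0.3, 0.0, -3.6]
opening: 48.8
grasp_force: 63.0
```

Request:
drive_tool --increments '[0.04,0,0,0.002,0,0.04,0,0,0.002,0,0.04,0,0,0.001,0,0.04,0,0,0.001,0,0.04,0,0,0,0,0.04,0,0,0.001,0,0.04,0,0,0,0,0.04,0,0,0.001,0,0.04,0,0,0,0,0.04,0,0,0,0]'

```text
clock: 21.75
tcp_pos: [567.3, 110.4, 9.2]
ee_rot: [0.997, -0.081, -0.0, 0.0]
ft_force: [0.4, -0.8, -2.9]
opening: 48.5
grasp_force: 63.0
```

Request:
drive_tool --increments '[0.04,0,0,0.001,0,0.04,0,0,0,0,0.04,0,0,0,0,0.04,0,0,0,0,0.04,0,0,0,0,0.04,0,0,0,0,0.04,0,0,0,0,0.04,0,0,0,0,0.04,0,0,0,0,0.04,0,0,0,0]'

```text
clock: 23.0
tcp_pos: [567.3, 110.5, 9.0]
ee_rot: [0.997, -0.081, 0.0, -0.0]
ft_force: [-2.0, 0.2, 6.7]
opening: 49.1
grasp_force: 64.4
```

Request:
drive_tool --increments '[0.063,0,0,0,0,0.063,0,0,0,0,0.063,0,0,0,0,0.063,0,0,-0.01,0,0.063,0,0,-0.03,0,0.075,0,0,-0.05,0,0.075,0,0,-0.05,0,0.075,0,0.03,-0.01,-5,0.075,0,0.05,0,-5,0.075,0,0.055,0,-2]'

```text
clock: 24.25
tcp_pos: [559.2, -24.6, 159.3]
ee_rot: [1.0, 0.025, 0.001, -0.0]
ft_force: [1.6, 0.5, -1.1]
opening: 74.8
grasp_force: 0.0
```

Request:
drive_tool --increments '[0.075,0,0.055,0,0,0.075,0,0.045,0,0,0.075,0,0.02,0,0,0.075,0,0,0,0,0.075,0,0,0,0,0.075,0,0,0,0,0.075,0,0,0,0,0.075,0,0,0,0,0.075,0,0,0,0,0.075,0,0,0,0]'

```text
clock: 25.5
tcp_pos: [565.0, -143.9, 158.3]
ee_rot: [1.0, 0.024, -0.0, 0.0]
ft_force: [0.2, -0.3, 0.7]
opening: 75.0
grasp_force: 0.0
```

```bash
python3 look.py 5; python3 - <<'E'
from h import *
V={n:np.load(f"pics/{n}5.npz") for n in("scene","top")}
for n,z in V.items():
    W=cloud(n,z["p"],z["d"])
    for nm,c,r,lo,hi in(("mid",(569,110),(82,37),27,45),("long",(512,-355),(106,30),58,80),("lid",(513,-352),(95,45),15,30)):
        m=(abs(W[...,0]-c[0])<r[0]+5)&(abs(W[...,1]-c[1])<r[1])&(W[...,2]>lo)&(W[...,2]<hi)
        print(n,nm,m.sum(),np.round(np.median(W[m][:,2]),1),rect(W[m][:,:2]))
sf=lambda p:-hsv(p)[...,1]/255.
print(fit({n:V[n]["p"] for n in V},(568.8,110.5,-9),150,50,20,33,sf))
go(512,-354,46,1.5)
a=[]
for n in V:
    x,y=proj(n,[[569,110,20]])[0].astype(int);a.append(cv2.resize(V[n]["p"][y-38:y+38,x-38:x+38,::-1],(400,400),interpolation=cv2.INTER_CUBIC))
cv2.imwrite("pics/l5.png",np.hstack(a))
E
```

```text
scene mid 661 33.7 (array([568. , 108.7]), array([151.9,  51.8]), -8.8)
scene long 358 69.8 (array([ 533.7, -356.3]), array([157.2,  44.6]), 1.8)
scene lid 240 23.0 (array([ 529.7, -325.1]), array([180.7,  68.8]), -21.2)
top mid 664 31.7 (array([568.1, 108.2]), array([150.6,  51. ]), -8.8)
top long 845 67.8 (array([ 512.3, -357.5]), array([199.6,  42.3]), 2.1)
top lid 469 20.9 (array([ 513.5, -355.3]), array([175.8,  76.7]), 0.2)
(array([567.44, 109.44,  -8.46]), np.float64(-0.48))
clk 25.60 tcp [ 565.  -143.9  158.2] ang 2.7 F [-0.2  0.5 -0.1] open 75.1 -> turn 1.2 shift [-58.5 208.6 112.2]
```

View pics/l5.png

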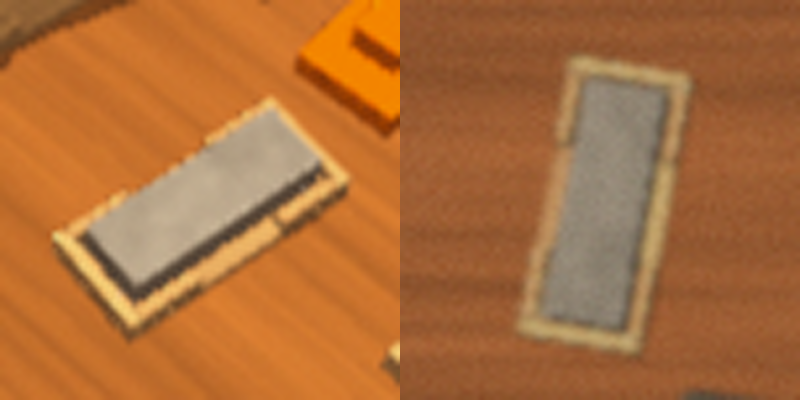

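The middle stone lies flat and centred in its tray, at scene-crop (205,200) and top-crop (605,205). Next is the long stone, at (512.3,-357) and 2.1°.

Request:
drive_tool --increments '[0.07,0,0,0,0.6,0.07,-0.015,0.04,0,0,0.07,-0.015,0.055,0,0,0.07,-0.015,0.055,0,0,0.07,-0.0154,0.045,0,0,0.07,0,0.016,0,0,0.07,0,0,0.025,0,0.07,0,0,0.025,0,0.07,0,0,0,0,0.07,0,0,0,0]'

```text
clock: 26.85
tcp_pos: [513.0, -356.6, 108.9]
ee_rot: [1.0, 0.019, 0.0, 0.0]
ft_force: [0.1, -1.1, -0.1]
opening: 70.1
grasp_force: 0.0
```

```bash
python3 - <<'E'
from h import *
go(512.3,-357,46,2.1)
E
```

```text
clk 26.85 tcp [ 513.  -356.6  108.9] ang 2.1 F [ 0.1 -1.1 -0.1] open 70.1 -> turn 0.0 shift [-0.8  0.4 62.9]
```

Request:
drive_tool --increments '[0.062,-0.001,0,0.02,0,0.062,0,0,0.02,0,0.062,0,0,0.012,0,0.062,0,0,0.007,0,0.062,0,0,0.004,0,0.062,0,0,0,0,0.03,0,0,0,0,0.03,0,0,0,0,0.03,0,0,0,0,0.03,0,0,0,0]'

```text
clock: 28.1
tcp_pos: [511.6, -357.1, 45.9]
ee_rot: [1.0, 0.018, 0.0, 0.0]
ft_force: [-1.1, 0.5, 6.5]
opening: 39.1
grasp_force: 61.8
```

Request:
drive_tool --increments '[0.03,0,0,0,0,0.03,0,0,-0.003,0,0.03,0,0,-0.005,0,0.03,0,0,-0.02,0,0.03,0,0,-0.025,0,0.03,0,0,-0.03,0,0.03,0,0,-0.02,0,0.03,0,0,0,0,0.03,0,0,0,0,0.03,0,0,0,0]'

```text
clock: 29.35
tcp_pos: [510.9, -356.7, 147.4]
ee_rot: [1.0, 0.018, -0.001, -0.0]
ft_force: [0.7, -0.8, -3.9]
opening: 38.8
grasp_force: 61.2
```

```bash
python3 - <<'E'
from h import *
go(509.3,-94.6,105,-8.4)
E
```

```text
clk 29.35 tcp [ 510.9 -356.7  147.4] ang 2.1 F [ 0.7 -0.8 -3.9] open 38.8 -> turn 10.5 shift [ -39.8 -259.    42.4]
```

Request:
drive_tool --increments '[0.03,0,0,0,5.3,0.03,0,0,0,5.2,0.03,-0.008,-0.04,0,0,0.03,-0.008,-0.055,0,0,0.03,-0.008,-0.055,0,0,0.03,-0.008,-0.055,0,0,0.03,-0.008,-0.04,0.01,0,0.03,0,-0.014,0.02,0,0.03,0,0,0.012,0,0.03,0,0,0,0]'

```text
clock: 30.6
tcp_pos: [509.0, -95.8, 105.2]
ee_rot: [0.997, -0.074, -0.001, 0.0]
ft_force: [-0.4, 0.5, -3.9]
opening: 39.1
grasp_force: 61.2
```

```bash
python3 look.py 6; python3 - <<'E'
from h import *
go(509.3,-94.6,15,-8.4)
t=ctrl.get_obs()["tcp_pos"]
for n in("scene","top"):
    z=np.load(f"pics/{n}6.npz");W=cloud(n,z["p"],z["d"])
    a=np.radians(-8.4);D=W-[509.3,-94.6,0];u=D@[np.cos(a),np.sin(a),0];v=D@[-np.sin(a),np.cos(a),0]
    m=(abs(u)<115)&(abs(v)<19)&(abs(W[...,2]-t[2]-23)<6)&(hsv(z["p"])[...,1]<110)
    print(n,m.sum(),np.round(np.median(W[m][:,2]),1),"u range",np.round(np.percentile(u[m],[0,.5,99.5,100]),1),rect(W[m][:,:2]))
E
```

```text
clk 30.70 tcp [509.6 -96.3 106.3] ang -8.5 F [-1.1 -0.4 -2.6] open 39.1 -> turn -0.1 shift [-0.5 -1.6 91.3]
scene 378 129.2 u range [-98.5 -95.4 100.7 101.2] (array([510.6, -94.8]), array([199.7,  37.6]), -8.4)
  return _methods._mean(a, axis=axis, dtype=dtype,
  ret = ret.dtype.type(ret / rcount)
Traceback (most recent call last):
IndexError: index -1 is out of bounds for axis 0 with size 0
```

Request:
drive_tool --increments '[0.03,-0.001,-0.001,0.02,0,0.03,0,0,0.025,0,0.03,0,0,0.02,0,0.03,0,0,0.01,0,0.03,0,0,0.005,0,0.03,0,0,0.003,0,0.03,0,0,0.003,0,0.03,0,0,0.001,0,0.03,0,0,0,0,0.03,0,0,0,0]'

```text
clock: 31.95
tcp_pos: [508.9, -93.7, 19.4]
ee_rot: [0.997, -0.073, 0.0, 0.0]
ft_force: [-0.2, -0.4, -3.7]
opening: 38.6
grasp_force: 61.3
```

Request:
drive_tool --increments '[0.03,0,0.001,0.002,0,0.03,0,0,0.002,0,0.03,0,0,0.001,0,0.03,0,0,0.001,0,0.03,0,0,0.001,0,0.03,0,0,0,0,0.03,0,0,0.001,0,0.03,0,0,0,0,0.03,0,0,0,0,0.03,0,0,0,0]'

```text
clock: 33.2
tcp_pos: [508.7, -94.8, 11.3]
ee_rot: [0.997, -0.073, 0.0, 0.0]
ft_force: [0.7, -0.4, -4.1]
opening: 38.8
grasp_force: 61.3
```

Request:
drive_tool --increments '[0.03,0,0,0.001,0,0.03,0,0,0,0,0.03,0,0,0,0,0.03,0,0,0,0,0.03,0,0,0,0,0.03,0,0,0,0,0.03,0,0,0,0,0.03,0,0,0,0,0.03,0,0,0,0,0.03,0,0,0,0]'

```text
clock: 34.45
tcp_pos: [508.7, -94.8, 10.3]
ee_rot: [0.997, -0.073, -0.0, 0.0]
ft_force: [-0.8, -0.6, -4.5]
opening: 38.5
grasp_force: 61.3
```

Request:
drive_tool --increments '[0.03,0,0,0.001,0,0.03,0,0,0,0,0.03,0,0,0,0,0.03,0,0,0,0,0.03,0,0,0.0005,0,0.03,0,0,0,0,0.03,0,0,0,0,0.03,0,0,0,0,0.03,0,0,0,0,0.03,0,0,0,0]'

```text
clock: 35.7
tcp_pos: [508.7, -94.8, 9.9]
ee_rot: [0.997, -0.073, 0.0, -0.0]
ft_force: [-1.6, 0.2, 14.3]
opening: 38.9
grasp_force: 63.8
```

Request:
drive_tool --increments '[0.055,0,0,0,0,0.055,0,0,0,0,0.055,0,0,0,0,0.055,0,0,-0.01,0,0.055,0,0,-0.03,0,0.065,0,0,-0.05,0,0.065,0,-0.04,-0.04,0,0.065,0,-0.05,0,0,0.065,0,-0.05,0,0,0.065,0,-0.03,0,0]'

```text
clock: 36.95
tcp_pos: [533.6, 76.3, 139.5]
ee_rot: [0.997, -0.072, 0.0, -0.001]
ft_force: [0.1, 0.2, -0.2]
opening: 65.0
grasp_force: 0.0
```

```bash
python3 look.py 7; python3 - <<'E'
from h import *
V={n:np.load(f"pics/{n}7.npz") for n in("scene","top")}
for n,z in V.items():
    W=cloud(n,z["p"],z["d"])
    for nm,c,r,lo,hi in(("long",(509,-95),(106,35),27,45),("bar",(513,-355),(65,30),38,55),("lid",(513,-354),(92,42),15,30)):
        m=(abs(W[...,0]-c[0])<r[0]+5)&(abs(W[...,1]-c[1])<r[1]+5)&(W[...,2]>lo)&(W[...,2]<hi)
        print(n,nm,m.sum(),np.round(np.median(W[m][:,2]),1),rect(W[m][:,:2]))
sf=lambda p:-hsv(p)[...,1]/255.
for k in(("top",),("scene",),("top","scene")):print(fit({n:V[n]["p"] for n in k},(513,-355,1),176,76,2,22,sf))
go(513,-355,150,1)
a=[]
for n in V:
  for q in([509,-95,20],[513,-355,20]):
    x,y=proj(n,[q])[0].astype(int);a.append(cv2.resize(V[n]["p"][y-45:y+45,x-45:x+45,::-1],(300,300),interpolation=cv2.INTER_CUBIC))
cv2.imwrite("pics/l7.png",np.vstack([np.hstack(a[:2]),np.hstack(a[2:])]))
E
```

```text
scene long 521 33.9 (array([510., -96.]), array([200.3,  43.7]), -9.1)
scene bar 238 44.8 (array([ 514.3, -355.9]), array([119.5,  41.2]), -0.5)
scene lid 405 23.1 (array([ 513.9, -354.8]), array([177.8,  79. ]), -1.0)
top long 710 31.6 (array([510.2, -90.9]), array([199.9,  51.2]), -8.5)
top bar 405 42.6 (array([ 513.2, -355.4]), array([116.7,  37. ]), -0.5)
top lid 787 21.0 (array([ 513.4, -355.7]), array([176.4,  76.7]), 0.0)
(array([ 5.1396e+02, -3.5487e+02, -4.4000e-01]), np.float64(-0.16))
(array([ 5.1287e+02, -3.5582e+02, -4.4000e-01]), np.float64(-0.15))
(array([ 513.02, -355.3 ,   -0.62]), np.float64(-0.31))
clk 37.05 tcp [533.8  77.7 139.3] ang -8.1 F [-0.3 -0.6  0.5] open 65.0 -> turn -9.1 shift [-28.3 432.2 -10.7]
```

View pics/l7.png

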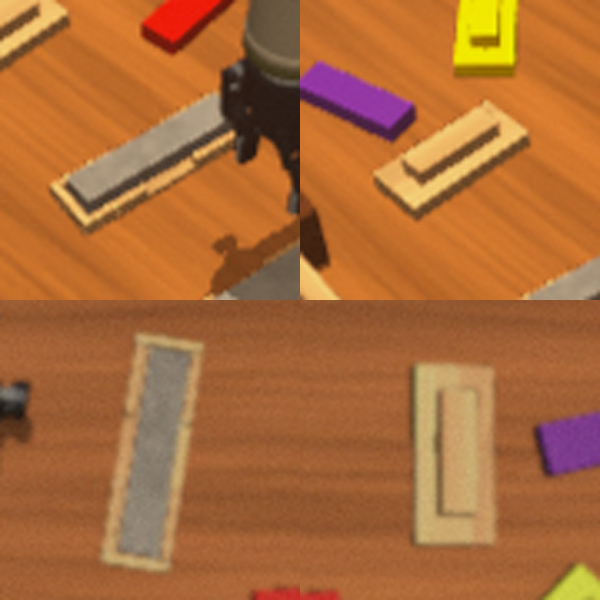

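The long stone is home in its tray, at top-crop (155,450). The wooden lid lies clear at (465,455) in the top crop and (450,155) in the scene crop, right way up, at -0.4°.

Request:
drive_tool --increments '[0.065,0,0,0,-4,0.065,0,0,0,-3.7,0.065,-0.002,0.04,0,0,0.065,-0.002,0.055,0,0,0.065,-0.002,0.055,0,0,0.065,-0.002,0.055,0,0,0.065,-0.002,0.055,0,0,0.065,-0.002,0.055,0,0,0.065,-0.002,0.055,0,0,0.065,-0.002,0.04,0,0]'

```text
clock: 38.3
tcp_pos: [510.9, -340.0, 139.3]
ee_rot: [1.0, -0.008, -0.0, 0.001]
ft_force: [-0.0, 0.3, -0.1]
opening: 64.8
grasp_force: 0.0
```

Request:
drive_tool --increments '[0.065,-0.002,0.02,0,0,0.065,0,0.003,0,0,0.065,0,0,0.025,0,0.065,0,0,0.025,0,0.065,0,0,0.01,0,0.065,0,0,0,0,0.065,0,0,0,0,0.065,0,0,0,0,0.065,0,0,0,0,0.065,0,0,0,0]'

```text
clock: 39.55
tcp_pos: [510.3, -359.5, 79.0]
ee_rot: [1.0, -0.006, 0.0, 0.0]
ft_force: [-0.1, 0.4, -0.1]
opening: 65.2
grasp_force: 0.0
```

```bash
python3 - <<'E'
from h import *
go(513.2,-355.4,25,-.4)
E
```

```text
clk 39.55 tcp [ 510.3 -359.5   79. ] ang -0.7 F [-0.1  0.4 -0.1] open 65.2 -> turn -0.3 shift [ 2.9 -4.1 54. ]
```

Request:
drive_tool --increments '[0.06,0.003,-0.004,0.015,0,0.06,0,0,0.015,0,0.06,0,0,0.012,0,0.06,0,0,0.007,0,0.06,0,0,0.005,0,0.06,0,0,0,0,0.025,0,0,0,0,0.025,0,0,0,0,0.025,0,0,0,0,0.025,0,0,0,0]'

```text
clock: 40.8
tcp_pos: [513.5, -355.6, 25.4]
ee_rot: [1.0, -0.006, 0.0, 0.0]
ft_force: [-0.8, 0.4, 6.6]
opening: 34.8
grasp_force: 61.3
```

Request:
drive_tool --increments '[0.025,0,0,0,0,0.025,0,0,-0.003,0,0.025,0,0,-0.01,0,0.025,0,0,-0.025,0,0.025,0,0,-0.03,0,0.025,0,0,-0.03,0,0.025,0,0,-0.02,0,0.025,0,0,0,0,0.025,0,0,0,0,0.025,0,0,0,0]'

```text
clock: 42.05
tcp_pos: [512.7, -355.0, 141.7]
ee_rot: [1.0, -0.006, -0.001, -0.0]
ft_force: [-0.4, 0.5, -1.5]
opening: 34.8
grasp_force: 60.5
```

```bash
python3 - <<'E'
from h import *
go(568.8,110.5,90,-9.3)
E
```

```text
clk 42.05 tcp [ 512.7 -355.   141.7] ang -0.7 F [-0.4  0.5 -1.5] open 34.8 -> turn 8.6 shift [ -19.9 -468.5   51.7]
```

Request:
drive_tool --increments '[0.025,0,0,0,4.3,0.025,0,0,0,4.3,0.025,-0.002,-0.04,0,0,0.025,-0.002,-0.055,0,0,0.025,-0.002,-0.055,0,0,0.025,-0.002,-0.055,0,0,0.025,-0.002,-0.055,0,0,0.025,-0.002,-0.055,0,0,0.025,-0.002,-0.055,0,0,0.025,-0.002,-0.055,0,0]'

```text
clock: 43.3
tcp_pos: [566.0, 68.4, 142.0]
ee_rot: [0.997, -0.081, -0.0, 0.0]
ft_force: [1.1, 0.2, -0.8]
opening: 34.8
grasp_force: 60.5
```

Request:
drive_tool --increments '[0.025,-0.002,-0.03,0,0,0.025,-0.002,-0.0135,0,0,0.025,0,0,0.02,0,0.025,0,0,0.02,0,0.025,0,0,0.01,0,0.025,0,0,0,0,0.025,0,0,0,0,0.025,0,0,0,0,0.025,0,0,0,0,0.025,0,0,0,0]'

```text
clock: 44.55
tcp_pos: [569.3, 110.3, 93.0]
ee_rot: [0.997, -0.081, 0.0, -0.0]
ft_force: [0.9, -0.4, -2.1]
opening: 34.6
grasp_force: 60.6
```

```bash
python3 look.py 8; python3 - <<'E'
from h import *
go(568.8,110.5,45,-9.3)
t=ctrl.get_obs()["tcp_pos"]
for n in("scene","top"):
    z=np.load(f"pics/{n}8.npz");W=cloud(n,z["p"],z["d"])
    a=np.radians(-9.3);D=W-[568.8,110.5,0];u=D@[np.cos(a),np.sin(a),0];v=D@[-np.sin(a),np.cos(a),0]
    m=(abs(u)<105)&(abs(v)<50)&(abs(W[...,2]-t[2]+3)<6)
    print(n,m.sum(),np.round(np.median(W[m][:,2]),1),"u",np.round(np.percentile(u[m],[.5,99.5]),1),"v",np.round(np.percentile(v[m],[.5,99.5]),1),rect(W[m][:,:2]))
a=[]
for n in("scene","top"):
    x,y=proj(n,[[569,110,60]])[0].astype(int);a.append(cv2.resize(np.load(f"pics/{n}8.npz")["p"][y-45:y+45,x-45:x+45,::-1],(400,400),interpolation=cv2.INTER_CUBIC))
cv2.imwrite("pics/l8.png",np.hstack(a))
E
```

```text
clk 44.65 tcp [569.3 110.3  92.9] ang -9.3 F [ 0.5 -0.4 -0.9] open 34.7 -> turn 0.0 shift [-0.5 -0.1 47.9]
scene 594 90.1 u [-87.1  89.1] v [-39.2  36.8] (array([569.8, 108.6]), array([177.6,  78.8]), -8.6)
top 440 88.1 u [-86.5  88. ] v [-39.9  23.8] (array([568.7, 102.2]), array([177.1,  65.9]), -10.2)
```

View pics/l8.png

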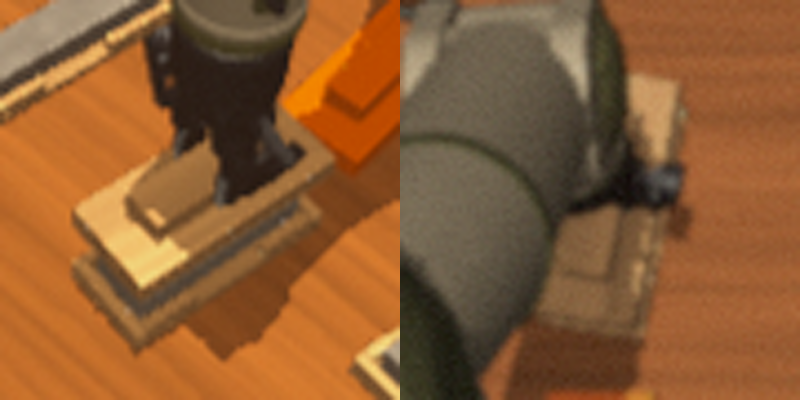

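The lid is held level, squarely above the middle tray at scene-crop (205,225), and centred within about 1 mm. I'll lower it.

Request:
drive_tool --increments '[0.025,-0.0005,0,0.01,0,0.025,0,0,0.01,0,0.025,0,0,0.01,0,0.025,0,0,0.006,0,0.025,0,0,0.004,0,0.025,0,0,0.002,0,0.025,0,0,0.002,0,0.025,0,0,0.001,0,0.025,0,0,0,0,0.025,0,0,0,0]'

```text
clock: 45.9
tcp_pos: [568.8, 110.3, 47.9]
ee_rot: [0.997, -0.081, 0.0, -0.0]
ft_force: [-0.5, -0.5, -0.3]
opening: 34.8
grasp_force: 60.6
```

Request:
drive_tool --increments '[0.025,0,0,0.001,0,0.025,0,0,0,0,0.025,0,0,0.001,0,0.025,0,0,0,0,0.025,0,0,0,0,0.025,0,0,0,0,0.025,0,0,0,0,0.025,0,0,0,0,0.025,0,0,0,0,0.025,0,0,0,0]'

```text
clock: 47.15
tcp_pos: [568.8, 110.3, 45.8]
ee_rot: [0.997, -0.081, 0.0, 0.0]
ft_force: [-0.0, -0.7, -2.1]
opening: 34.8
grasp_force: 60.6
```

Request:
drive_tool --increments '[0.025,0,0,0.001,0,0.025,0,0,0,0,0.025,0,0,0.0005,0,0.025,0,0,0,0,0.025,0,0,0,0,0.025,0,0,0,0,0.025,0,0,0,0,0.025,0,0,0,0,0.025,0,0,0,0,0.025,0,0,0,0]'

```text
clock: 48.4
tcp_pos: [568.8, 110.3, 45.4]
ee_rot: [0.997, -0.081, 0.0, -0.0]
ft_force: [-3.4, -1.0, 13.4]
opening: 35.1
grasp_force: 62.4
```

Contact came at the expected height. I'll release, retreat and check.

Request:
drive_tool --increments '[0.06,0,0,0,0,0.06,0,0,0,0,0.06,0,0,0,0,0.06,0,0,-0.01,0,0.06,0,0,-0.03,0,0.06,0,0,-0.05,0,0.06,0,0.04,-0.04,0,0.06,0,0.055,0,0,0.06,0,0.055,0,0,0.06,0,0.055,0,0]'

```text
clock: 49.65
tcp_pos: [535.3, -93.6, 175.2]
ee_rot: [0.997, -0.081, 0.001, 0.0]
ft_force: [1.0, -0.6, 0.1]
opening: 60.0
grasp_force: 0.0
```

Request:
drive_tool --increments '[0.06,0,0.055,0,0,0.06,0,0.055,0,0,0.06,0,0.055,0,0,0.06,0,0.04,0,0,0.06,0,0.02,0,0,0.06,0,0,0,0,0.06,0,0,0,0,0.06,0,0,0,0,0.06,0,0,0,0,0.06,0,0,0,0]'

```text
clock: 50.9
tcp_pos: [499.5, -313.5, 174.3]
ee_rot: [0.997, -0.081, -0.0, -0.0]
ft_force: [0.2, -0.2, 0.2]
opening: 59.7
grasp_force: 0.0
```

```bash
python3 look.py 9; python3 - <<'E'
from h import *
for n in("scene","top"):
    z=np.load(f"pics/{n}9.npz");W=cloud(n,z["p"],z["d"])
    for nm,c,r,lo,hi in(("long",(509,-95),(106,35),27,45),("short",(510,300),(52,34),27,45),("lidcap",(569,110),(90,50),36,48),("bar",(569,110),(65,30),55,75)):
        m=(abs(W[...,0]-c[0])<r[0]+5)&(abs(W[...,1]-c[1])<r[1]+5)&(W[...,2]>lo)&(W[...,2]<hi)
        print(n,nm,m.sum(),np.round(np.median(W[m][:,2]),1),rect(W[m][:,:2]))
    cv2.imwrite(f"pics/l9{n}.png",z["p"][:,:,::-1])
a=[cv2.imread(f"pics/l9{n}.png") for n in("scene","top")]
cv2.imwrite("pics/l9.png",np.hstack([a[0][130:330,130:410],a[1][130:330,100:380]]) if 0 else cv2.resize(np.hstack([a[0][100:330,150:400],a[1][100:330,90:340]]),(800,368)))
o=ctrl.get_obs();print(o["tcp_pos"],o["ft_force"])
E
```

```text
scene long 537 33.9 (array([510.1, -96.5]), array([200.2,  43.7]), -8.8)
scene short 613 33.6 (array([509.3, 298. ]), array([103.1,  60.4]), -7.1)
scene lidcap 712 42.7 (array([569.5, 108.2]), array([175.8,  78.2]), -9.1)
scene bar 411 64.7 (array([570.6, 108.9]), array([118.9,  37.4]), -9.9)
top long 712 31.8 (array([509.5, -96.5]), array([200.5,  39.8]), -8.5)
top short 550 31.4 (array([512.4, 296.7]), array([104.7,  62.1]), -7.6)
top lidcap 759 40.7 (array([569.2, 108.1]), array([176.8,  76.6]), -9.3)
top bar 439 62.3 (array([569.4, 108.2]), array([120.3,  37. ]), -9.5)
[ 499.34021428 -313.86332411  174.25528058] [0.07888092 0.02590846 0.60346098]
```

View pics/l9.png

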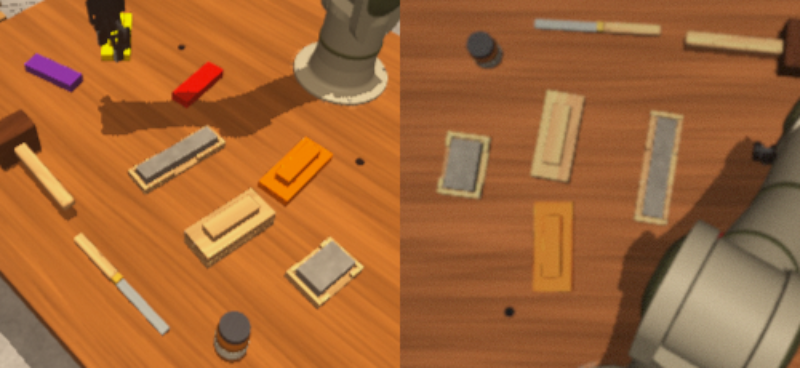

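The picture shows the long stone at (177,157), the short stone at (325,270) and the lid closed on the middle tray at (230,225), all seated at the expected heights. The jar, mallet and chisel haven't moved, so I'm handing in.

```bash
python3 -c "
from bench import ctrl
print(ctrl.finish_job())"
```

```text
the job is handed in; nothing more can be done
None
```

I handed the job in at about 51 s: the last pictures show the long and short stones flat in their trays and the lid shut squarely over the middle stone, with the jar, mallet and chisel unmoved; no verdict came back.

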